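Fit the grinding cup onto the bench mill

ROBOT

A 7-joint arm with a two-finger parallel gripper is mounted at the origin on the work surface. World frame = base frame: x ahead of the robot, y to its left, z up, the work surface at z = 0. Lengths are in m, angles in rad, forces in N, time in s.
With the tool pointing down it reaches from about 0.35 to 0.9 m from the base axis. Payload 8.1 kg.
Tool frame: the origin (TCP) lies at the very end of the fingers, on their centre line; the grasp point (between the pads) lies 19 mm behind it; z points along the fingers, y is the line along which they close (so a half turn about z gives the same grasp; the last joint's range is limited). The gripper opens to 92 mm and grips with 3 to 60 N. Pads are 19 mm wide; open, the fingers measure 130 mm over their backs; the gripper's body (75 mm by 190 mm) begins 47 mm behind the grasp point.
Start: joints at [-1.257, 0.434, 0.025, 1.573, -0.012, 1.134, -0.075], TCP at [0.253, 0.571, 0.227] pointing down, gripper open.
Joint ranges: [-2.62, 2.62], [-0.44, 2.09], [-1.27, 1.32], [0.08, 2.57], [-1.32, 4.46], [0.12, 2], [-2.74, 2.74]. Speed limits (rad/s): [2.22, 2.22, 3.01, 3.01, 3.14, 3.14, 3.14].

INTERFACE

Orientations are given as a rotation vector (axis times angle).
In Python, from cell import arm gives the robot as it stands.
- The arm moves only by the shell command python3 -m pendant 'ROWS' [FORCE]. ROWS is a JSON object of lists of equal length, an entry for each row: "slide": the shift along the tool's x, y, z in units of 0.3 m (1.0 is 0.3 m), a list of three; "dr": the turn, a rotation vector about the tool's x, y, z in units of 0.12 rad (1.0 is 0.12 rad), a list of three; "claw": the opening, from 0 (shut) to 1 (fully open). In form: {"slide": [[tx, ty, tz], ...], "dr": [[ax, ay, az], ...], "claw": [claw, ...]}. A call has 1 to 10 rows; each row shifts and turns the commanded pose from where the row before left it, along the tool's axes as they then stand; what a row does not reach is not made up. A row lasts 1/10 s, in which the tool goes at most 50 mm and 8.59 degrees, less where a joint would pass 70% of its speed; a pose out of reach is approached as far as the arm can. A call with a number of a shift or a turn outside -1 to 1 is refused whole. A call with a gripper value outside its range is refused whole. The fingers move at their own pace and stop on an object; FORCE is the grip in N (left out, the last holds). Time passes only in rows, so rows that do not move let the fingers close. It gives the time, the measured TCP pose, the force, the opening and the grip force at its end, in the units of the state.
- arm.observe(): the state, without advancing time (a new reading comes with each control period).
- arm.get_image(name): name is "scene" or "top"; returns the picture (400x640x3 uint8, red, green, blue); there is no depth.
- arm.calibration(name): a dict with "K" (3x3 intrinsics, pixels), "dist" ([k1, k2, p1, p2, k3] as OpenCV has them; the pictures are not rectified), "xyz" and "orientation" of the camera in the world. Camera axes: x right, y up, looking along -z (the intrinsics and any distortion apply to the point x, -y, -z); pixel columns grow to the right and rows downward; lengths in m; the calibration is good to about 2 mm. A picture is of the moment at which its call begins. calibration takes no time and is no camera call.
- arm.sign_off(): hands the job in; it is judged then, once.
The state is a dict: "clock": time; "joints": joint angles; "dq": joint speeds; "joint_efforts": joint torques, N m; "position": TCP position; "ee_rot": TCP orientation; "force": force on the tool from outside, world axes, zero at the start; "ft_torque": the same for the moment, N m; "width": opening from 0.0 (shut) to 1.0 (fully open); "gripper_force": force on a finger pad.
Only numpy, scipy, OpenCV 4.12 (cv2) and the standard library are available. Lean on these libraries where they do the work, as an engineer would, in place of code of your own. Each camera call takes 0.05 s, during which the arm holds its last target. There are 200 camera calls.

TASK

Clear the mill by standing the orange-capped amber sample jar upright in the middle of the balance's pan. Then carry the lidded grinding cup upright to the mill and lower it gently over the two pegs, red end over the red peg, until it sits fully home; let go, and after that press the mill's green start button fully in and release it. Leave all the other bottles, tubs and jars where they stand.

Things in the scene. Friction and masses are not known exactly. Their poses are not given: they have to be found in the camera images.
- mill: White bench mill, fixed, left or right of the balance; flat deck 70 mm above the bench. Origin on the bench below the point midway between its pegs; the body spans x -140 to +110, y -75 to +75 mm. +x runs from the console with the button (robot side) to the red peg; z up. Yaw within 0.5 rad of world x.
- red_peg (a point): Tip of the mill's red peg: 16 mm across, 34 mm above the deck, at mill x = +70 mm; its top 10 mm tapers to 40 percent of the width.
- steel_peg (a point): Tip of the mill's dark steel peg: 10 mm across, 34 mm above the deck, at mill x = -70 mm; same taper.
- mill_seat (a point): Point on the mill's deck surface midway between the pegs, axes as the mill's; the cup's origin comes here, with the axes in line, when fully home.
- cup: Steel grinding cup, 0.5 to 0.75 kg, upright on the bench; origin at the centre of its underside. Foot plate 190 (x) x 56 x 14 mm with through holes of 20 mm at x = +70 mm (red-striped end, for the red peg) and 14 mm at x = -70 mm. Drum 90 mm across, fixed grey lid 94 mm across with its top at 108 mm. Yaw at the start within 1.3 rad of world x.
- cup_grip (a point): Middle of the black grip bar on the cup's lid, 132 mm above the underside. The bar is 70 mm long (cup x), 18 mm wide (cup y), and reaches from 108 to 144 mm above the underside.
- jar: Amber glass sample jar with an orange cap, 56 mm across, 90 mm high, about 0.22 kg, upright; origin at the centre of its underside. At the start it stands on the mill's deck between the pegs.
- balance: Grey laboratory balance, fixed in place between mill and cup, 220 (x) x 160 (y) mm; origin at the bench under its middle, display at the -x end towards the robot. Far behind it (beyond world x = 0.74 m) a bucket, a tub and a jar rack, all fixed and up to 150 mm high, line the back of the bench; other equipment stands beyond 0.54 m to either side.
- pan (a point): Centre of the top surface of the balance's square steel pan (130 x 130 mm), 76 mm above the bench.
- start_top (a point): Centre of the top of the green round start button (26 mm across) on the mill's console; it is pressed straight down and springs back.
- start (a joint): Travel of the start button in m: 0 released, 0.005 fully pressed (about 5 N).
- tall_bottle: White bottle with a red cap, 68 mm across, 235 mm high, in front of the balance; bystander. Origin, as for all the bystanders, at the centre of its underside.
- mill_bottle: White bottle with a blue cap, 56 mm across, 190 mm high, close to the mill's -y side; bystander.
- mill_tub: Small white tub with a green lid, 60 mm across, 75 mm high, close to the mill's +y side; bystander.
- cup_bottle: Amber bottle with a red cap, 52 mm across, 170 mm high, close to the cup; bystander.
- cup_jar: Small grey jar with a white lid, 48 mm across, 75 mm high, close beside the cup; bystander.

How it is judged:
By the outcome, as a careful person would: the job done as asked, in the order asked, and still so for the second after the job is handed in, with the robot touching nothing.
It also fails if it takes over 72 s, if anything falls off the work surface, if the arm or the gripper's body presses on something with over 40 N, if the wrist force passes 120 N, or if a joint passes its speed limit or range.

## Working session

There is one attempt and no reset: what is moved stays moved. The work goes in short steps, Python scripts to look and compute and a shell command to move; the robot and the scene stay as the last step left them, time stands still between calls to the robot, and variables do not carry over. Pictures are saved under pics/ and viewed, at most 13 in all, crops included, and the job is handed in when it is done.

```bash
mkdir -p pics; ls; python3 - <<'E'
from cell import arm
import cv2
for n in("scene","top"):
    cv2.imwrite(f"pics/{n}0.png",arm.get_image(n)[:,:,::-1]); c=arm.calibration(n); print(c)
print(arm.observe())
E
```

```text
pics
{'K': array([[428.74055518,   0.        , 318.59740442],
       [  0.        , 428.74055518, 194.99090844],
       [  0.        ,   0.        ,   1.        ]]), 'dist': array([0.00831272, 0.        , 0.        , 0.        , 0.        ]), 'xyz': array([1.26546596, 0.0266719 , 1.16621615]), 'orientation': array([0.49792243, 0.49536934, 1.56713601])}
{'K': array([[486.16657183,   0.        , 319.80552169],
       [  0.        , 486.16657183, 198.96075143],
       [  0.        ,   0.        ,   1.        ]]), 'dist': array([0.03275492, 0.        , 0.        , 0.        , 0.        ]), 'xyz': array([ 0.2666346 , -0.00606283,  1.36534489]), 'orientation': array([ 0.14572817, -0.1490987 , -1.56614876])}
{'clock': 0.1, 'joints': array([-1.25662255,  0.43516225,  0.02498435,  1.57400177, -0.01158285,
        1.13401521, -0.07510493]), 'dq': array([-0.00059936, -0.00110767,  0.0017256 , -0.00259133, -0.00082167,
        0.00093967,  0.000468  ]), 'joint_efforts': array([ 3.92362956e-03, -6.69125462e+01,  9.88273323e-01, -3.15145147e+01,
       -6.05428638e-02,  3.74815520e-02,  6.78376523e-05]), 'position': array([0.25288019, 0.57104978, 0.22601971]), 'ee_rot': array([-6.50025894e-01, -3.07345579e+00,  2.25276053e-03]), 'force': array([0.0601685 , 0.58028698, 0.34590132]), 'ft_torque': array([-0.01837782,  0.06457572,  0.00755173]), 'gripper_force': 0.0, 'width': 0.9983921501703474}
```

View pics/top0.png

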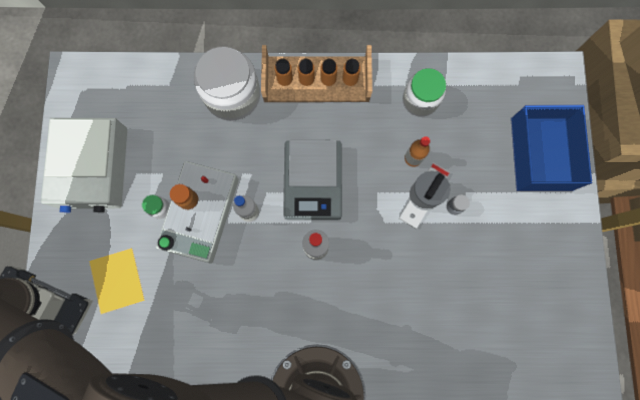

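View pics/scene0.png

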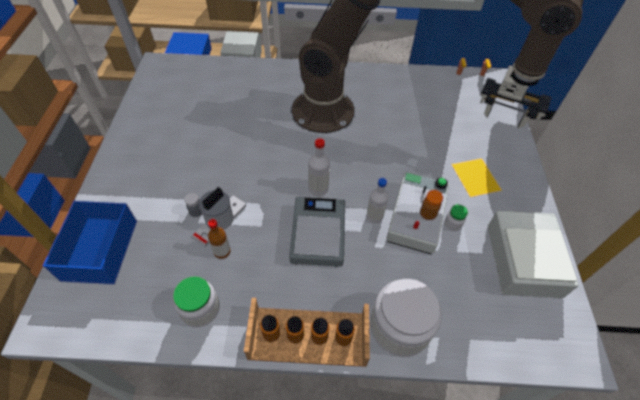

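The top view shows the mill at about (200,215), with the red peg near (204,179), the jar cap at (182,195), the button at (166,242) and the steel peg at about (190,228). The balance is at (313,180), and the cup's grip bar at (435,186) with its red stripe at (440,170). The scene view shows the same layout from the far side.

```bash
cat > h.py <<'E'
import numpy as np, cv2
from scipy.spatial.transform import Rotation as R
from cell import arm
C={n:arm.calibration(n) for n in("scene","top")}
def ray(n,uv):
    c=C[n]; p=cv2.undistortPoints(np.array([[uv]],float),c["K"],c["dist"])[0,0]
    d=R.from_rotvec(c["orientation"]).apply([p[0],-p[1],-1]); return np.array(c["xyz"]),d
def plane(n,uv,z):
    o,d=ray(n,uv); return o+d*(z-o[2])/d[2]
def tri(a,b):
    o1,d1=ray("scene",a); o2,d2=ray("top",b)
    s=np.linalg.lstsq(np.c_[d1,-d2],o2-o1,rcond=None)[0]
    p,q=o1+s[0]*d1,o2+s[1]*d2; return (p+q)/2,np.linalg.norm(p-q)
def proj(n,P):
    c=C[n]; q=R.from_rotvec(c["orientation"]).inv().apply(np.array(P,float)-c["xyz"])
    return cv2.projectPoints((q*[1,-1,-1]).reshape(1,1,3),np.zeros(3),np.zeros(3),c["K"],c["dist"])[0].ravel()
RNG={"red":((0,140,60),(6,255,255)),"red2":((172,140,60),(180,255,255)),"orange":((7,150,60),(14,255,255)),"green":((50,90,40),(85,255,255)),"blue":((105,120,50),(125,255,255)),"dark":((0,0,0),(180,255,50))}
def blobs(img,col,amin=6):
    hsv=cv2.cvtColor(img,cv2.COLOR_RGB2HSV)
    m=cv2.inRange(hsv,*RNG[col])
    if col=="red": m|=cv2.inRange(hsv,*RNG["red2"])
    n,l,s,c=cv2.connectedComponentsWithStats(m)
    return [(np.round(c[i],1),s[i]) for i in range(1,n) if s[i][4]>=amin]
E
python3 - <<'E'
from h import *
im={n:cv2.imread(f"pics/{n}0.png")[:,:,::-1].copy() for n in C}
box={"top":[(140,150,260,270),(385,130,480,235)],"scene":[(380,165,475,260),(175,180,250,260)]}
for n in C:
    for col in("red","orange","green","blue","dark"):
        for c,s in blobs(im[n],col):
            if any(b[0]<c[0]<b[2] and b[1]<c[1]<b[3] for b in box[n]+[(290,130,345,260)]): print(n,col,c,s)
g=np.zeros((600,800,3),np.uint8)
for k,(n,i) in enumerate([("top",0),("top",1),("scene",0),("scene",1)]):
    b=box[n][i]; c=im[n][b[1]:b[3],b[0]:b[2]]; f=300/c.shape[0]
    c=cv2.resize(c,None,fx=f,fy=f,interpolation=cv2.INTER_CUBIC); print(n,b,f)
    g[300*(k//2):300*(k//2)+300,400*(k%2):400*(k%2)+c.shape[1]]=c[:,:400]
cv2.imwrite("pics/crops.png",g[:,:,::-1])
E
```

```text
scene red [319.2 142.9] [315 139   9   9  70]
scene red [212.3 223.3] [208 219   9  10  70]
scene red [416.  224.5] [414 222   5   6  22]
scene red [200.  237.6] [194 233  13  10  35]
scene orange [432. 203.] [422 190  20  29 341]
scene orange [216.4 235.2] [209 227  16  18 137]
scene green [412.7 177.8] [406 174  15   9  81]
scene green [441.6 181.6] [437 178  10   8  59]
scene green [458.5 211.9] [451 205  17  15 197]
scene blue [381.9 182. ] [378 178   9   9  57]
scene blue [310. 203.] [308 201   5   5  25]
scene dark [439.9 185.8] [436 182  10   7  32]
scene dark [212.3 198.6] [203 188  20  22 219]
scene dark [316.9 204.5] [305 198  31  13 162]
top red [424.4 141.3] [420 137  10  10  72]
top red [439.6 169.6] [432 165  16  10  50]
top red [204.2 179.2] [202 177   6   5  22]
top red [315.3 239.2] [310 233  12  13 122]
top orange [418.6 150.3] [411 141  18  18 220]
top orange [182.5 196.2] [170 185  27  24 430]
top orange [195.3 195.6] [194 193   3   6   7]
top green [151.9 204.2] [142 195  21  19 296]
top green [164. 242.] [159 237  11  11 100]
top green [198.8 250. ] [189 243  20  15 182]
top blue [239.1 200.5] [234 196  11  10  83]
top blue [323.5 206.3] [321 204   6   6  32]
top dark [433.8 186.1] [425 174  19  25 183]
top dark [313.8 207. ] [295 198  35  18 330]
top dark [168.7 241.9] [162 235  11  15  54]
top (140, 150, 260, 270) 2.5
top (385, 130, 480, 235) 2.857142857142857
scene (380, 165, 475, 260) 3.1578947368421053
scene (175, 180, 250, 260) 3.75
```

View pics/crops.png

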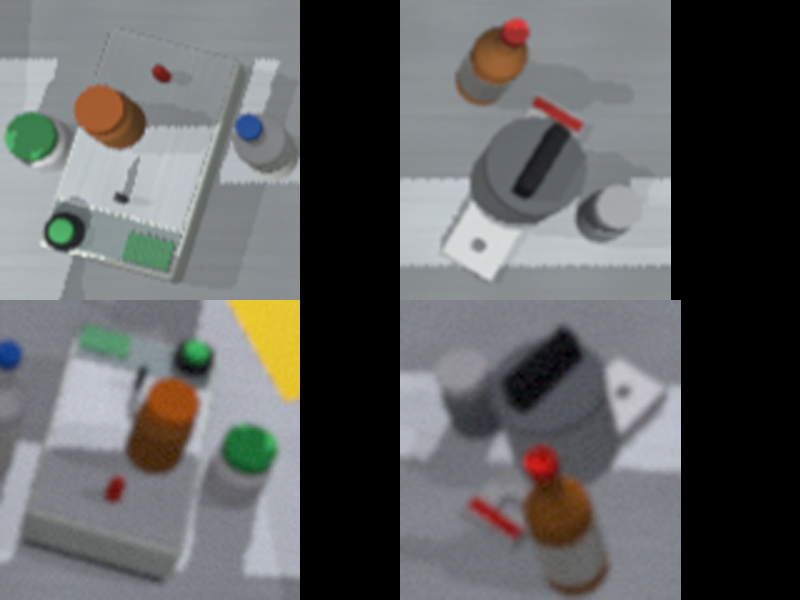

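The crops show, in full-frame pixels:

| Item | Top view | Scene view |
|---|---|---|
| Jar cap top | (180,194) | (435,197) |
| Red peg tip | (203,178) | (417,222) |
| Steel peg tip | (187,228) | (424.6,188) |
| Cup bar ends | (441,174), (429,196.5) | – |
| Foot hole | (412,215) | – |

The cup's jar stands at its -y side.

```bash
python3 - <<'E'
from h import *
np.set_printoptions(precision=4,suppress=True)
def t(nm,s,tp,z=None):
    P,e=tri(s,tp); print(nm,P,round(e,4),"" if z is None else (plane("top",tp,z)[:2],plane("scene",s,z)[:2]))
t("jarcap",(435.4,197.3),(180,194),.16)
t("red mid",(416,224.5),(204.2,179.2),.087)
t("red tip",(417,222.3),(202.8,178),.104)
t("steel tip",(424.6,187.8),(187,228.4),.104)
t("button",(441.6,181.6),(164,242))
t("tub lid",(458.5,211.9),(151.9,204.2),.075)
t("blue cap",(381.9,182),(239.1,200.5),.185)
t("redcap tall",(319.2,142.9),(315.3,239.2),.23)
t("cupbottle",(212.3,223.3),(424.4,141.3),.165)
t("stripe",(200,237.6),(439.6,169.6),.014)
print("hole top",plane("top",(412.3,215.4),.012),"scene",plane("scene",(175+224/3.75,180+91/3.75),.012))
a,b=plane("top",(441,173.75),.144),plane("top",(429.4,196.5),.144);print("bar",a,b,(a+b)/2)
print("jarlid",plane("top",(385+220/2.857,130+207/2.857),.075))
# edges of the bar, balance and foot in the top picture
im=cv2.imread("pics/top0.png"); hsv=cv2.cvtColor(im,cv2.COLOR_BGR2HSV)
m=cv2.inRange(hsv,(0,0,0),(180,255,50));m[:,:420]=0;m[:170]=0;m[205:]=0;m[:,450:]=0
c=max(cv2.findContours(m,0,1)[0],key=cv2.contourArea);r=cv2.minAreaRect(c);print(r)
q=cv2.boxPoints(r);W=np.array([plane("top",p,.144)[:2] for p in q]);print(W, W.mean(0))
for p in [(290,143),(338,143),(338,183),(289,183)]: print("pan",plane("top",p,.076))
o=arm.observe();print(R.from_rotvec(o["ee_rot"]).as_matrix())
g=cv2.resize(im[125:230,270:355],None,fx=5,fy=5,interpolation=cv2.INTER_CUBIC);cv2.imwrite("pics/bal.png",g)
E
```

```text
jarcap [0.5111 0.3494 0.1477] 0.0042 (array([0.5084, 0.3436]), array([0.5198, 0.3477]))
red mid [0.5653 0.3038 0.0797] 0.0002 (array([0.5637, 0.3022]), array([0.57  , 0.3019]))
red tip [0.5656 0.3044 0.0926] 0.0006 (array([0.563 , 0.3019]), array([0.5731, 0.3011]))
steel tip [0.4305 0.3411 0.0871] 0.0007 (array([0.4283, 0.3369]), array([0.4436, 0.3358]))
button [0.3955 0.4013 0.0792] 0.0015 
tub lid [0.4997 0.4453 0.0628] 0.0013 (array([0.4975, 0.4417]), array([0.5082, 0.44  ]))
blue cap [0.4881 0.1911 0.1791] 0.0005 (array([0.487 , 0.1904]), array([0.4929, 0.1899]))
redcap tall [0.3871 0.0019 0.2238] 0.0004 (array([0.3865, 0.002 ]), array([0.3929, 0.0018]))
cupbottle [ 0.6471 -0.279   0.1594] 0.0009 (array([ 0.6453, -0.2773]), array([ 0.6505, -0.2778]))
stripe [ 0.6096 -0.3523  0.0105] 0.0 (array([ 0.6087, -0.3514]), array([ 0.6115, -0.3511]))
hole top [ 0.4766 -0.2692  0.012 ] scene [ 0.4796 -0.2659  0.012 ]
bar [ 0.5648 -0.3213  0.144 ] [ 0.505 -0.289  0.144] [ 0.5349 -0.3051  0.144 ]
jarlid [ 0.5021 -0.3917  0.075 ]
((433.7205810546875, 186.13235473632812), (6.516945838928223, 27.61127281188965), 30.963754653930664)
[[ 0.5055 -0.2748]
 [ 0.5678 -0.3138]
 [ 0.5589 -0.3277]
 [ 0.4968 -0.2886]] [ 0.5323 -0.3012]
pan [0.6687 0.0732 0.076 ]
pan [ 0.6687 -0.0592  0.076 ]
pan [ 0.5557 -0.0584  0.076 ]
pan [0.5557 0.0747 0.076 ]
[[-0.9144  0.4049 -0.0004]
 [ 0.4049  0.9144 -0.0014]
 [-0.0002 -0.0014 -1.    ]]
```

View pics/bal.png

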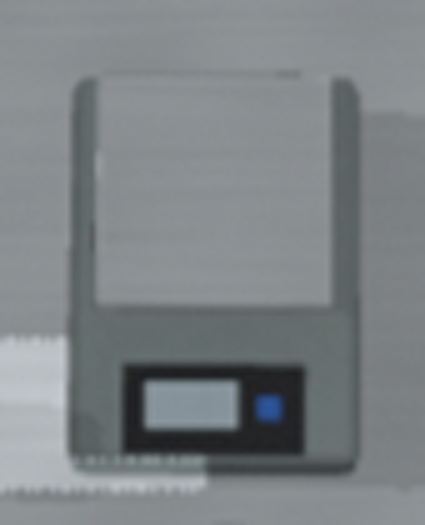

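The pan centre in the full image is about (313,163), which puts it at world (0.612, 0.009), and the balance yaw is about 0. First move: go above the jar.

```bash
cat >> h.py <<'E'
def go(x,y,z,toolyaw=None):
    """remaining shift in slide units (total) and turn about tool z in dr units; toolyaw = angle of tool y in world, deg"""
    o=arm.observe(); M=R.from_rotvec(o["ee_rot"]).as_matrix(); p=np.array(o["position"])
    d=M.T@(np.array([x,y,z])-p); a=np.degrees(np.arctan2(M[1,1],M[0,1]))
    e=0 if toolyaw is None else np.radians(toolyaw-a)
    print("t",o["clock"],"pos",p.round(4),"yaw",round(a,2),"tilt",M[:,2].round(4),"F",o["force"].round(1),"w",round(o["width"],3))
    print("slide total",(d/.3).round(4),"dr about z total",round(-e/.12,3))
E
python3 -m pendant '{"slide":[[-0.136,-0.043,0],[-0.136,-0.043,0],[-0.136,-0.043,0],[-0.136,-0.043,0],[-0.136,-0.043,0],[-0.136,-0.043,0],[-0.136,-0.043,0],[-0.136,-0.043,0],[0,0,0]],"dr":[[0,0,0],[0,0,0],[0,0,0],[0,0,0],[0,0,0],[0,0,0],[0,0,0],[0,0,0],[0,0,0]],"claw":[1,1,1,1,1,1,1,1,1]}' 20
python3 - <<'E'
from h import *
go(.5105,.345,.112)
im=arm.get_image("top");s=arm.get_image("scene")
g=np.hstack([cv2.resize(x,(400,400)) for x in(im[140:260,130:250],s[150:250,370:470])])
cv2.imwrite("pics/pre.png",g[:,:,::-1])
E
```

```text
clock: 1.0
position: [0.515, 0.3382, 0.2264]
ee_rot: [0.664, 3.067, -0.005]
force: [0.7, -0.1, 0.3]
width: 1.0
gripper_force: 0.0
t 1.0 pos [0.515  0.3382 0.2264] yaw 65.56 tilt [ 0.0025 -0.0036 -1.    ] F [ 0.7 -0.1  0.3] w 1.0
slide total [0.0245 0.0154 0.3814] dr about z total 0.0
```

View pics/pre.png

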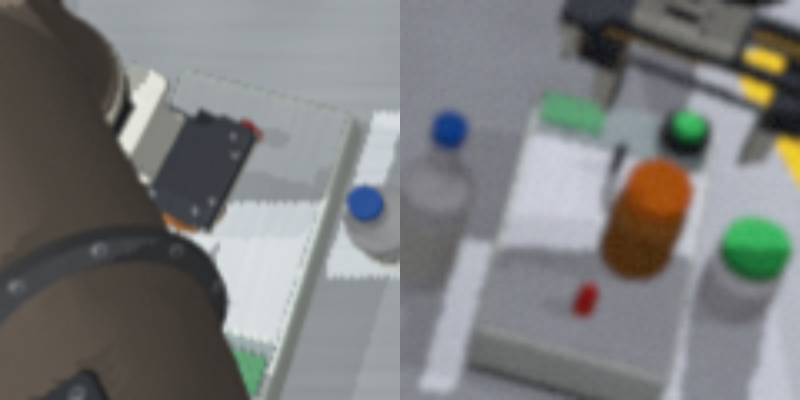

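The crops show the gripper above the jar. The finger tips in the scene view are at about (419,174) and (457,189), and the cap centre is at about (434.5,197).

```bash
python3 - <<'E'
from h import *
print(proj("scene",[.515,.3382,.2264]),proj("scene",[.5105,.345,.16]),proj("top",[.5105,.345,.16]))
E
python3 -m pendant '{"slide":[[0.006,0.004,0.05],[0.006,0.004,0.05],[0.006,0.004,0.05],[0.006,0.004,0.05],[0,0,0.05],[0,0,0.05],[0,0,0.05],[0,0,0.03],[0,0,0]],"dr":[[0,0,0],[0,0,0],[0,0,0],[0,0,0],[0,0,0],[0,0,0],[0,0,0],[0,0,0],[0,0,0]],"claw":[1,1,1,1,1,1,1,1,1]}' 20
python3 -c "
from h import *
go(.5105,.345,.112)"
```

```text
[437.46945091 181.83180095] [434.12653599 194.67652136] [179.48630126 193.18464355]
clock: 2.0
position: [0.5034, 0.3528, 0.1114]
ee_rot: [-0.647, -3.072, 0.003]
force: [0.4, -0.5, 0.4]
width: 0.999
gripper_force: 0.0
t 2.0 pos [0.5034 0.3528 0.1114] yaw 66.21 tilt [-0.0024 -0.0012 -1.    ] F [ 0.4 -0.5  0.4] w 0.999
slide total [-0.0322 -0.0142 -0.0021] dr about z total 0.0
```

```bash

python3 -m pendant '{"slide":[[-0.016,-0.007,0],[-0.012,-0.007,0],[0,0,0],[0,0,0],[0,0,0]],"dr":[[0,0,0],[0,0,0],[0,0,0],[0,0,0],[0,0,0]],"claw":[1,1,1,1,1]}' 20
python3 -m pendant '{"slide":[[0,0,0],[0,0,0],[0,0,0],[0,0,0],[0,0,0],[0,0,0],[0,0,0],[0,0,0],[0,0,0],[0,0,0]],"dr":[[0,0,0],[0,0,0],[0,0,0],[0,0,0],[0,0,0],[0,0,0],[0,0,0],[0,0,0],[0,0,0],[0,0,0]],"claw":[0.4,0.4,0.4,0.4,0.4,0.4,0.4,0.4,0.4,0.4]}' 20
```

```text
clock: 2.5
position: [0.5111, 0.3452, 0.113]
ee_rot: [0.65, 3.073, 0.001]
force: [0.8, 0.6, -0.2]
width: 1.0
gripper_force: 0.0
clock: 3.5
position: [0.5112, 0.3452, 0.1129]
ee_rot: [0.65, 3.073, 0.001]
force: [0.8, 1.5, 1.0]
width: 0.604
gripper_force: 20.0
```

```bash

python3 -m pendant '{"slide":[[0,0,-0.04],[0,0,-0.08],[0,0,-0.1],[0,0,-0.1],[0,0,-0.1],[0,0,-0.1],[0,0,-0.04],[0,0,0],[0,0,0]],"dr":[[0,0,0],[0,0,0],[0,0,0],[0,0,0],[0,0,0],[0,0,0],[0,0,0],[0,0,0],[0,0,0]],"claw":[0.4,0.4,0.4,0.4,0.4,0.4,0.4,0.4,0.4]}' 25
python3 - <<'E'
from h import *
go(.612,.008,.119)
o=arm.observe();s=arm.get_image("scene")
print("proj cap", proj("scene",np.array(o["position"])+[0,0,.048]))
g=cv2.resize(s[120:250,340:500],(800,650))[:600];cv2.imwrite("pics/held.png",g[:,:,::-1])
for c,q in blobs(s,"orange",50): print(c,q)
E
```

```text
clock: 4.4
position: [0.5104, 0.3445, 0.2794]
ee_rot: [-0.65, -3.072, 0.003]
force: [-0.8, -0.8, -3.8]
width: 0.598
gripper_force: 25.0
t 4.4 pos [0.5104 0.3445 0.2794] yaw 66.11 tilt [-0.0016 -0.0013 -1.    ] F [-0.8 -0.8 -3.8] w 0.598
slide total [-0.7643 -0.8875  0.5356] dr about z total 0.0
proj cap [449.09602432 156.7883684 ]
[13.9 26.9] [  0   6  35  45 474]
[ 40.3 131. ] [   6   81   70  109 1255]
[ 93.2 145.1] [ 86 137  16  23 135]
[444.5 166.8] [433 155  25  30 337]
[ 66.2 194.8] [ 51 167  36  68 428]
[218.1 232.7] [210 227  16  14  84]
[ 25.9 250.8] [  0 237  48  39 633]
[270.6 331.3] [260 318  20  24 136]
[294.9 332.8] [285 321  19  22 132]
[342.7 335.7] [336 323  19  23 138]
[319.  335.2] [311 324  19  21 134]
```

View pics/held.png

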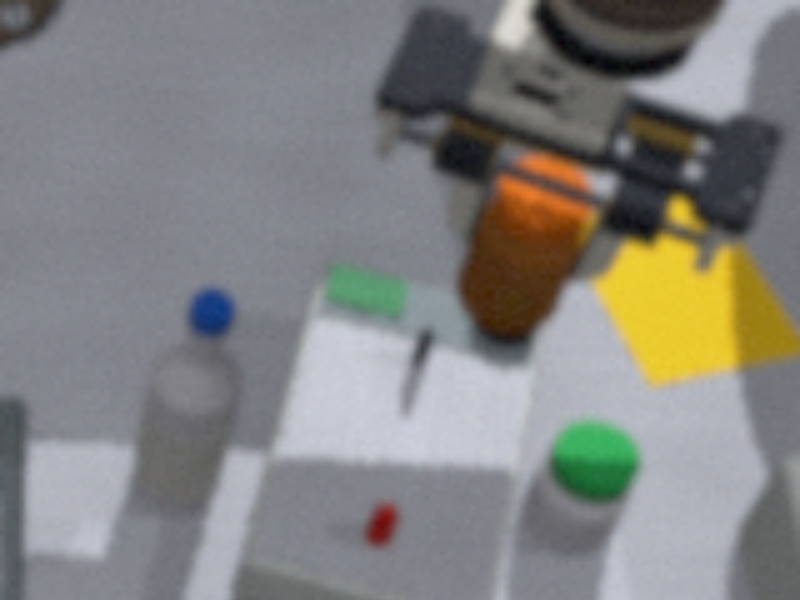

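The scene crop shows the jar held upright and clear of the mill. Both pegs are visible, with the steel tip at about (425.6,186.6) and the red tip at about (417.4,221.6). Next I carry the jar over the pan.

```bash

python3 -m pendant '{"slide":[[-0.04,-0.046,0],[-0.075,-0.088,0],[-0.09,-0.105,0],[-0.09,-0.105,0],[-0.09,-0.105,0],[-0.09,-0.105,0],[-0.09,-0.105,0],[-0.09,-0.105,0],[-0.069,-0.078,0],[-0.04,-0.046,0]],"dr":[[0,0,0],[0,0,0],[0,0,0],[0,0,0],[0,0,0],[0,0,0],[0,0,0],[0,0,0],[0,0,0],[0,0,0]],"claw":[0.4,0.4,0.4,0.4,0.4,0.4,0.4,0.4,0.4,0.4]}' 25
python3 -m pendant '{"slide":[[0,0,0],[0,0,0.06],[0,0,0.1],[0,0,0.1],[0,0,0.1],[0,0,0.08],[0,0,0.04],[0,0,0],[0,0,0]],"dr":[[0,0,0],[0,0,0],[0,0,0],[0,0,0],[0,0,0],[0,0,0],[0,0,0],[0,0,0],[0,0,0]],"claw":[0.4,0.4,0.4,0.4,0.4,0.4,0.4,0.4,0.4]}' 25
python3 - <<'E'
from h import *
go(.612,.008,.119)
# refine mill with the deck clear
for n in C:
    im=arm.get_image(n); cv2.imwrite(f"pics/{n}1.png",im[:,:,::-1])
a=cv2.imread("pics/top1.png")[145:275,140:260]; b=cv2.imread("pics/scene1.png")[130:270,270:400]
g=np.zeros((600,800,3),np.uint8);a=cv2.resize(a,None,fx=3.3,fy=3.3,interpolation=2);g[:a.shape[0],:a.shape[1]]=a
b=cv2.resize(b,None,fx=3,fy=3,interpolation=2);g[:b.shape[0],400:400+b.shape[1]]=b
cv2.imwrite("pics/c1.png",g)
E
```

```text
clock: 5.45
position: [0.6124, 0.0035, 0.2793]
ee_rot: [-0.657, -3.07, 0.004]
force: [0.5, -0.4, -2.3]
width: 0.601
gripper_force: 25.0
clock: 6.35
position: [0.6131, 0.0087, 0.1373]
ee_rot: [0.65, 3.073, 0.0]
force: [1.2, -0.2, -1.9]
width: 0.602
gripper_force: 25.0
t 6.35 pos [0.6131 0.0087 0.1373] yaw 66.12 tilt [ 5.e-04  1.e-04 -1.e+00] F [ 1.2 -0.2 -1.9] w 0.602
slide total [ 0.0023 -0.0036  0.0611] dr about z total 0.0
```

View pics/c1.png

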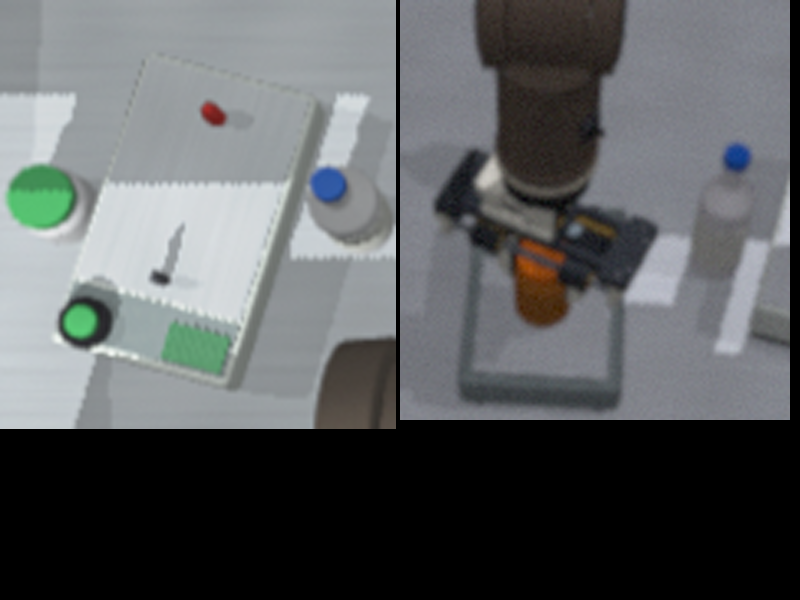

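The mill is clear. In the top view the red peg runs from its tip at (203,177.4) to its base at (206,181.7), and the steel peg from (186.4,228.3) to (190.6,229.5). The scene view shows the jar centred over the pan, so I lower it.

```bash

python3 -m pendant '{"slide":[[0,0,0.015],[0,0,0.015],[0,0,0.012],[0,0,0.008],[0,0,0.005],[0,0,0.004],[0,0,0]],"dr":[[0,0,0],[0,0,0],[0,0,0],[0,0,0],[0,0,0],[0,0,0],[0,0,0]],"claw":[0.4,0.4,0.4,0.4,0.4,0.4,0.4]}' 25
python3 - <<'E'
from h import *
for nm,tp,bs,sc in(("red",(203,177.4),(206.1,181.7),(417.4,221.6)),("steel",(186.4,228.3),(190.6,229.5),(425.6,186.6))):
    print(nm,plane("top",tp,.104),plane("top",bs,.07),plane("scene",sc,.104),tri(sc,tp))
E
```

```text
clock: 7.15
position: [0.6128, 0.0086, 0.119]
ee_rot: [0.65, 3.074, -0.0]
force: [0.6, 1.1, -2.0]
width: 0.601
gripper_force: 25.0
red [0.56461415 0.30143817 0.104     ] [0.56062858 0.30079457 0.07      ] [0.57059714 0.30253439 0.104     ] (array([0.56625506, 0.30368762, 0.09723742]), np.float64(0.0011676092196078272))
steel [0.42858518 0.33842787 0.104     ] [0.42970889 0.33638396 0.07      ] [0.43864949 0.3394061  0.104     ] (array([0.43005406, 0.3420882 , 0.09281868]), np.float64(0.001170548168948827))
```

```bash

python3 -m pendant '{"slide":[[0,0,0.003],[0,0,0],[0,0,0]],"dr":[[0,0,0],[0,0,0],[0,0,0]],"claw":[0.4,0.4,0.4]}' 25
python3 -m pendant '{"slide":[[0,0,0.003],[0,0,0],[0,0,0]],"dr":[[0,0,0],[0,0,0],[0,0,0]],"claw":[0.4,0.4,0.4]}' 25
```

```text
clock: 7.45
position: [0.6131, 0.0086, 0.1188]
ee_rot: [0.65, 3.073, 0.001]
force: [-1.7, -0.1, 6.2]
width: 0.601
gripper_force: 25.0
clock: 7.75
position: [0.6131, 0.0086, 0.1187]
ee_rot: [0.65, 3.072, 0.001]
force: [-4.9, -0.8, 13.0]
width: 0.598
gripper_force: 25.0
```

```bash

python3 -m pendant '{"slide":[[0,0,-0.004],[0,0,0],[0,0,0],[0,0,0],[0,0,0],[0,0,0],[0,0,0]],"dr":[[0,0,0],[0,0,0],[0,0,0],[0,0,0],[0,0,0],[0,0,0],[0,0,0]],"claw":[0.5,0.9,0.9,0.9,0.9,0.9,0.9]}' 25
python3 -m pendant '{"slide":[[0,0,-0.04],[0,0,-0.1],[0,0,-0.12],[0,0,-0.12],[0,0,-0.04],[0,0,0],[0,0,0]],"dr":[[0,0,0],[0,0,0],[0,0,0],[0,0,0],[0,0,0],[0,0,0],[0,0,0]],"claw":[0.9,0.9,0.9,0.9,0.9,0.9,0.9]}' 25
python3 - <<'E'
from h import *
go(.5366,-.3055,.24,57.6)
s=arm.get_image("scene")
hsv=cv2.cvtColor(s,cv2.COLOR_RGB2HSV)[170:290,280:360]; 
for c,q in blobs(s,"orange",50):
    if 280<c[0]<360 and c[1]<270: print(c,q)
print(proj("scene",[.613,.0086,.166]),proj("scene",[.613,.0086,.12]),proj("scene",[.613,.0086,.076]))
E
```

```text
clock: 8.45
position: [0.6128, 0.0086, 0.1184]
ee_rot: [-0.65, -3.074, -0.0]
force: [-0.9, -0.3, 0.1]
width: 0.9
gripper_force: 0.0
clock: 9.15
position: [0.6123, 0.0087, 0.2439]
ee_rot: [-0.65, -3.073, 0.0]
force: [-0.9, -0.6, -0.1]
width: 0.9
gripper_force: 0.0
t 9.15 pos [0.6123 0.0087 0.2439] yaw 66.12 tilt [-7.e-04  1.e-04 -1.e+00] F [-0.9 -0.6 -0.1] w 0.9
slide total [-0.1933 -1.0598  0.013 ] dr about z total 1.24
[317.2 224. ] [309 210  17  31 383]
[317.34191201 216.99608026] [317.09356852 225.76802172] [316.86965849 233.67679586]
```

```bash

python3 -m pendant '{"slide":[[-0.014,-0.08,0],[-0.02,-0.115,0],[-0.022,-0.12,0],[-0.022,-0.12,0],[-0.022,-0.12,0],[-0.022,-0.12,0],[-0.022,-0.12,0],[-0.022,-0.12,0],[-0.018,-0.1,0],[-0.009,-0.045,0]],"dr":[[0,0,0],[0,0,0],[0,0,0],[0,0,0],[0,0,0],[0,0,0],[0,0,0],[0,0,0],[0,0,0],[0,0,0]],"claw":[0.9,0.9,0.9,0.9,0.9,0.9,0.9,0.9,0.9,0.9]}' 25
python3 -m pendant '{"slide":[[0,0,0],[0,0,0],[0,0,0],[0,0,0],[0,0,0],[0,0,0]],"dr":[[0,0,0.4],[0,0,0.44],[0,0,0.4],[0,0,0],[0,0,0],[0,0,0]],"claw":[0.7,0.7,0.7,0.7,0.7,0.7]}' 25
python3 - <<'E'
from h import *
go(.5366,-.3055,.114,57.6)
s=arm.get_image("scene");o=arm.observe()
print(proj("scene",o["position"]),proj("scene",[.5366,-.3055,.144]))
g=cv2.resize(s[160:260,170:270],(600,600),interpolation=2);cv2.imwrite("pics/precup.png",g[:,:,::-1])
E
```

```text
clock: 10.2
position: [0.5346, -0.3087, 0.2428]
ee_rot: [-0.656, -3.069, 0.002]
force: [0.4, -0.4, 0.9]
width: 0.899
gripper_force: 0.0
clock: 10.8
position: [0.537, -0.305, 0.244]
ee_rot: [-0.874, -3.017, -0.0]
force: [0.0, -0.1, 0.9]
width: 0.7
gripper_force: 0.0
t 10.8 pos [ 0.537 -0.305  0.244] yaw 57.69 tilt [-6.e-04  5.e-04 -1.e+00] F [ 0.  -0.1  0.9] w 0.7
slide total [-1.000e-04 -2.000e-03  4.333e-01] dr about z total 0.013
[205.18269562 172.42466689] [211.79708973 193.8350917 ]
```

View pics/precup.png

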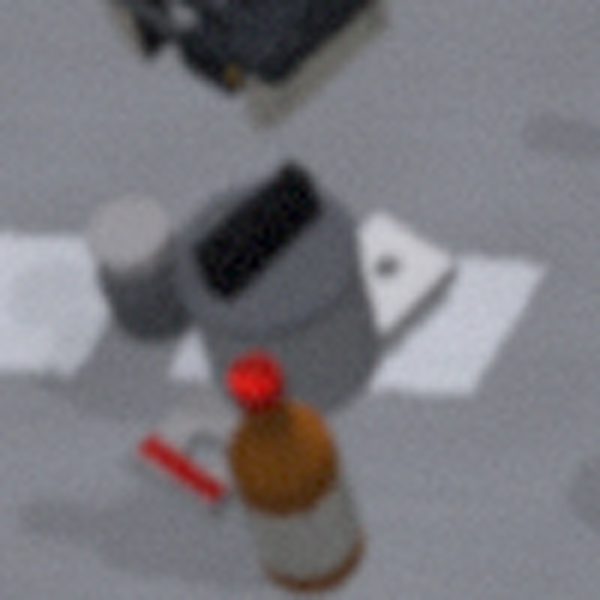

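The view shows the cup clear to grasp. The bar centre is at about (211.7,195), against (211.8,193.8) predicted, so I descend.

```bash

python3 -m pendant '{"slide":[[0,0,0.06],[0,0,0.08],[0,0,0.08],[0,0,0.08],[0,0,0.06],[0,0,0.04],[0,0,0.03],[0,0,0],[0,0,0]],"dr":[[0,0,0],[0,0,0],[0,0,0],[0,0,0],[0,0,0],[0,0,0],[0,0,0],[0,0,0],[0,0,0]],"claw":[0.7,0.7,0.7,0.7,0.7,0.7,0.7,0.7,0.7]}' 25
python3 -m pendant '{"slide":[[0,0,0],[0,0,0],[0,0,0],[0,0,0],[0,0,0],[0,0,0],[0,0,0],[0,0,0],[0,0,0],[0,0,0]],"dr":[[0,0,0],[0,0,0],[0,0,0],[0,0,0],[0,0,0],[0,0,0],[0,0,0],[0,0,0],[0,0,0],[0,0,0]],"claw":[0.4,0.3,0.25,0.1,0.1,0.1,0.1,0.1,0.1,0.1]}' 15
python3 -m pendant '{"slide":[[0,0,0],[0,0,0],[0,0,0]],"dr":[[0,0,0],[0,0,0],[0,0,0]],"claw":[0.1,0.1,0.1]}' 50
python3 -c "
from h import *
go(.5366,-.3055,.38,57.6);print(arm.observe()['ft_torque'])"
```

```text
clock: 11.75
position: [0.5373, -0.3058, 0.116]
ee_rot: [0.876, 3.016, -0.0]
force: [0.1, 0.5, 1.1]
width: 0.697
gripper_force: 0.0
clock: 12.75
position: [0.5369, -0.3056, 0.1153]
ee_rot: [-0.877, -3.017, -0.0]
force: [0.3, -0.7, -1.4]
width: 0.19
gripper_force: 15.0
clock: 13.05
position: [0.5369, -0.3056, 0.1153]
ee_rot: [-0.877, -3.017, -0.0]
force: [-0.7, -0.8, -2.6]
width: 0.192
gripper_force: 50.0
t 13.05 pos [ 0.5369 -0.3056  0.1153] yaw 57.59 tilt [-1.e-04  1.e-04 -1.e+00] F [-0.7 -0.8 -2.6] w 0.192
slide total [ 1.000e-03 -3.000e-04 -8.822e-01] dr about z total -0.002
[-0.11518061  0.01702521  0.00582374]
```

```bash

python3 -m pendant '{"slide":[[0,0,-0.02],[0,0,-0.05],[0,0,-0.1],[0,0,-0.13],[0,0,-0.14],[0,0,-0.14],[0,0,-0.14],[0,0,-0.1],[0,0,-0.05],[0,0,0]],"dr":[[0,0,0],[0,0,0],[0,0,0],[0,0,0],[0,0,0],[0,0,0],[0,0,0],[0,0,0],[0,0,0],[0,0,0]],"claw":[0.1,0.1,0.1,0.1,0.1,0.1,0.1,0.1,0.1,0.1]}' 50
python3 -c "
from h import *
go(.4975,.320,.38,74.6);print(arm.observe()['ft_torque'])"
```

```text
clock: 14.05
position: [0.5373, -0.3059, 0.3787]
ee_rot: [0.876, 3.014, -0.001]
force: [0.5, -0.9, -6.1]
width: 0.19
gripper_force: 50.0
t 14.05 pos [ 0.5373 -0.3059  0.3787] yaw 57.58 tilt [ 0.0031 -0.0013 -1.    ] F [ 0.5 -0.9 -6.1] w 0.19
slide total [ 1.2304  1.6902 -0.0075] dr about z total -2.475
[-0.06575954 -0.0108615   0.01005805]
```

```bash

python3 -m pendant '{"slide":[[0.02,0.028,0],[0.04,0.055,0],[0.06,0.082,0],[0.07,0.097,0],[0.07,0.097,0],[0.07,0.097,0],[0.07,0.097,0],[0.07,0.097,0],[0.07,0.097,0],[0.07,0.097,0]],"dr":[[0,0,0],[0,0,0],[0,0,0],[0,0,0],[0,0,0],[0,0,0],[0,0,0],[0,0,0],[0,0,0],[0,0,0]],"claw":[0.1,0.1,0.1,0.1,0.1,0.1,0.1,0.1,0.1,0.1]}' 50
python3 -m pendant '{"slide":[[0.07,0.097,0],[0.07,0.097,0],[0.07,0.097,0],[0.07,0.097,0],[0.07,0.097,0],[0.07,0.097,0],[0.07,0.097,0],[0.06,0.082,0],[0.045,0.055,0],[0.02,0.028,0]],"dr":[[0,0,0],[0,0,0],[0,0,0],[0,0,0],[0,0,0],[0,0,0],[0,0,0],[0,0,0],[0,0,0],[0,0,0]],"claw":[0.1,0.1,0.1,0.1,0.1,0.1,0.1,0.1,0.1,0.1]}' 50
python3 -m pendant '{"slide":[[0,0,0],[0,0,0],[0,0,0],[0,0,0],[0,0,0],[0,0,0],[0,0,0],[0,0,0]],"dr":[[0,0,-0.25],[0,0,-0.5],[0,0,-0.5],[0,0,-0.5],[0,0,-0.5],[0,0,-0.22],[0,0,0],[0,0,0]],"claw":[0.1,0.1,0.1,0.1,0.1,0.1,0.1,0.1]}' 50
python3 -c "
from h import *
go(.4975,.320,.245,74.6)"
```

```text
clock: 15.05
position: [0.5164, 0.0085, 0.3745]
ee_rot: [-0.875, -3.014, 0.002]
force: [-0.1, -0.5, -5.9]
width: 0.19
gripper_force: 50.0
clock: 16.05
position: [0.4956, 0.3216, 0.3741]
ee_rot: [-0.87, -3.015, 0.004]
force: [0.2, 0.1, -6.7]
width: 0.191
gripper_force: 50.0
clock: 16.85
position: [0.4982, 0.3181, 0.3764]
ee_rot: [0.425, 3.113, -0.001]
force: [-0.1, -0.4, -6.8]
width: 0.192
gripper_force: 50.0
t 16.85 pos [0.4982 0.3181 0.3764] yaw 74.47 tilt [-0.e+00 -4.e-04 -1.e+00] F [-0.1 -0.4 -6.8] w 0.192
slide total [0.0041 0.0055 0.4378] dr about z total -0.02
```

```bash

python3 -m pendant '{"slide":[[0.004,0.005,0.05],[0,0,0.08],[0,0,0.08],[0,0,0.08],[0,0,0.08],[0,0,0.05],[0,0,0.02],[0,0,0],[0,0,0]],"dr":[[0,0,0],[0,0,0],[0,0,0],[0,0,0],[0,0,0],[0,0,0],[0,0,0],[0,0,0],[0,0,0]],"claw":[0.1,0.1,0.1,0.1,0.1,0.1,0.1,0.1,0.1]}' 50
python3 - <<'E'
from h import *
go(.4975,.320,.245,74.6)
o=arm.observe();p=np.array(o["position"])
a=np.radians(74.6-90);u=np.array([np.cos(a),np.sin(a),0])
st=p+u*.086+[0,0,.014-.1153]
print("stripe expected scene,top",proj("scene",st),proj("top",st))
I={n:arm.get_image(n) for n in C}
for n in C:
    for c,s in blobs(I[n],"red"): print(n,c,s)
a=cv2.resize(I["top"][145:275,140:260],None,fx=3.3,fy=3.3,interpolation=2);b=cv2.resize(I["scene"][140:250,370:470],None,fx=4,fy=4,interpolation=2)
g=np.zeros((450,800,3),np.uint8);g[:a.shape[0],:a.shape[1]]=a;g[:b.shape[0],400:800]=b
cv2.imwrite("pics/hover.png",g[:,:,::-1])
E
```

```text
clock: 17.75
position: [0.4978, 0.321, 0.2454]
ee_rot: [0.422, 3.112, 0.002]
force: [0.2, 0.7, -6.2]
width: 0.194
gripper_force: 50.0
t 17.75 pos [0.4978 0.321  0.2454] yaw 74.56 tilt [ 1.2e-03  9.0e-04 -1.0e+00] F [ 0.2  0.7 -6.2] w 0.194
slide total [ 0.0002 -0.0035  0.0013] dr about z total -0.006
stripe expected scene,top [419.0374731  216.95880873] [200.9015168  167.73768944]
scene [319.2 143. ] [315 139   9   9  67]
scene [418.9 217.7] [411 215  17   6  38]
scene [212.4 223.9] [209 220   8   9  53]
scene [415.5 225.5] [414 224   4   4  14]
top [424.4 141.3] [420 137  10  10  72]
top [200.4 167.8] [191 164  20   8  70]
top [315.2 239.2] [310 233  12  13 120]
```

View pics/hover.png

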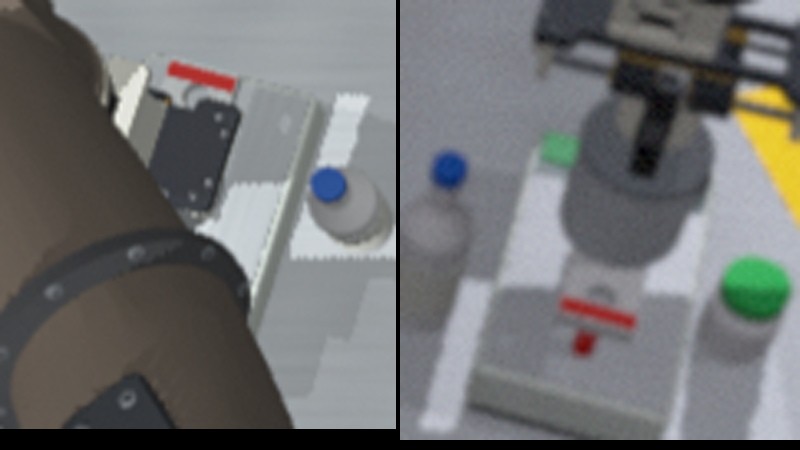

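The stripe is seen where the kinematics predict it to within 1 px: scene (418.9,217.7), top (200.4,167.8). So the cameras agree with the arm here, and I refine the peg estimate with the residuals removed.

```bash
python3 - <<'E'
from h import *
np.set_printoptions(precision=4,suppress=True)
ds=np.array([.1,-.7]);dt=np.array([.5,-.1])
im=cv2.imread("pics/scene1.png")[:,:,::-1].copy(); it=cv2.imread("pics/top1.png")[:,:,::-1].copy()
R1=[c for c,s in blobs(im,"red") if 405<c[0]<425 and 210<c[1]<240][0]; T1=[c for c,s in blobs(it,"red") if 195<c[0]<212][0]
print(R1,T1,tri(R1+ds,T1+dt))
for z in(.08,.087,.092): print(z,plane("scene",R1+ds,z)[:2],plane("top",T1+dt,z)[:2])
for nm,tp,sc in(("red",(203,177.4),(417.4,221.6)),("steel",(186.4,228.3),(425.6,186.6))):
    print(nm,plane("top",tp+dt,.104)[:2],plane("scene",sc+ds,.104)[:2])
c=[plane("top",np.array(p)+dt,.07)[:2] for p in((185.5,161.7),(237,174.4),(210.3,261.1))]
print(c,np.linalg.norm(c[0]-c[1]),np.linalg.norm(c[1]-c[2]))
# mill centre from corners: far mid - 0.110*u
d=c[1]-c[2];d/=np.linalg.norm(d);print("yaw",np.arctan2(d[1],d[0]),"ctr",(c[0]+c[1])/2-.11*d)
e=c[0]-c[1];print("yaw far edge",np.arctan2(-e[0],e[1]))
# dark steel peg pixels
for n,i,b in(("top",it,(180,220,200,238)),("scene",im,(414,180,434,206))):
    v=cv2.cvtColor(i,cv2.COLOR_RGB2GRAY)[b[1]:b[3],b[0]:b[2]]; print(n,b);print(v)
E
```

```text
[416.  224.5] [204.2 179.2] (array([0.565 , 0.3026, 0.0829]), np.float64(0.0015848630523494025))
0.08 [0.563  0.3042] [0.5656 0.3025]
0.087 [0.5675 0.3024] [0.5639 0.3008]
0.092 [0.5708 0.3011] [0.5628 0.2996]
red [0.5649 0.3001] [0.5681 0.303 ]
steel [0.4288 0.3371] [0.4359 0.34  ]
[array([0.6171, 0.3581]), array([0.5814, 0.2161]), array([0.346 , 0.2791])] 0.14638019102725364 0.2436824382868516
yaw -0.26129151641236065 ctr [0.493  0.3155]
yaw far edge -0.2463910265874029
top (180, 220, 200, 238)
[[213 216 214 213 212 213 214 215 214 218 215 162 155 158 189 213 213 214
  214 214]
 [214 214 214 213 211 213 214 214 214 217 213 162 155 161 210 214 212 214
  214 215]
 [215 215 214 213 212 213 214 213 216 215 192 159 155 160 212 213 213 215
  214 214]
 [216 214 214 211 212 212 214 212 216 214 165 155 154 163 211 212 213 213
  214 214]
 [215 214 212 210 213 213 214 214 217 211 161 153 156 187 211 212 213 213
  214 214]
 [214 214 212 211 213 214 212 215 214 190 158 154 159 210 211 212 214 212
  213 214]
 [214 213 211 212 213 211 184 186 192 162 155 154 163 211 211 212 213 212
  213 213]
 [2
[... 2470 characters left out ...]
 192 197
  198 190]
 [197 196 194 194 191 183 152 132 136 161 186 195 197 195 192 191 195 192
  192 197]
 [198 197 195 196 195 181 156 131 145 174 194 193 195 197 190 192 194 196
  190 195]
 [199 195 193 194 192 181 152 136 150 181 193 196 195 195 193 194 192 195
  193 192]
 [197 193 193 195 191 183 154 142 164 186 195 197 194 195 195 194 193 194
  194 197]
 [198 196 195 195 192 183 164 156 177 192 197 198 194 196 193 194 193 192
  192 194]
 [197 197 198 194 194 189 178 175 187 196 198 196 198 193 195 193 196 195
  192 192]
 [195 195 197 198 196 198 192 193 196 200 201 198 199 193 193 194 193 196
  196 195]
 [198 197 196 198 199 201 197 196 198 200 198 198 197 197 195 195 193 195
  194 195]]
```

```bash
python3 - <<'E'
from h import *
ds=np.array([.1,-.7]);dt=np.array([.5,-.1])
S=np.array((424.3,189.3));T=np.array((188.4,229.))
print(tri(S+ds,T+dt))
for z in(.08,.087): print(z,plane("scene",S+ds,z)[:2],plane("top",T+dt,z)[:2])
p=np.array([.4978,.321,.2454])
E
```

```text
(array([0.42992888, 0.33958492, 0.08176529]), np.float64(0.0033862230758079028))
0.08 [0.42826746 0.34185933] [0.43005654 0.33830556]
0.087 [0.43366269 0.33982814] [0.42916654 0.33643013]
```

Mill seat estimate: (0.4975, 0.3208), yaw −0.264. The TCP is already there, so I start the slow descent.

```bash

python3 -m pendant '{"slide":[[0,0,0.02],[0,0,0.02],[0,0,0.02],[0,0,0.015],[0,0,0.01],[0,0,0.01],[0,0,0],[0,0,0]],"dr":[[0,0,-0.04],[0,0,0],[0,0,0],[0,0,0],[0,0,0],[0,0,0],[0,0,0],[0,0,0]],"claw":[0.1,0.1,0.1,0.1,0.1,0.1,0.1,0.1]}' 50
python3 -c "
from h import *
go(.4975,.3208,.185,74.87);print(arm.observe()['ft_torque'])"
```

```text
clock: 18.65
position: [0.4974, 0.3207, 0.216]
ee_rot: [0.414, 3.114, 0.0]
force: [0.4, 0.8, -5.4]
width: 0.19
gripper_force: 50.0
t 18.65 pos [0.4974 0.3207 0.216 ] yaw 74.85 tilt [ 1.e-04  1.e-04 -1.e+00] F [ 0.4  0.8 -5.4] w 0.19
slide total [-0.0003  0.0003  0.1033] dr about z total -0.003
[0.01188618 0.0190545  0.0377022 ]
```

Bottom is at 0.1007, just past the tips, with no contact. I continue in small steps.

```bash

python3 -m pendant '{"slide":[[0,0,0.008],[0,0,0.008],[0,0,0.005],[0,0,0]],"dr":[[0,0,0],[0,0,0],[0,0,0],[0,0,0]],"claw":[0.1,0.1,0.1,0.1]}' 50
python3 -m pendant '{"slide":[[0,0,0.005],[0,0,0.005],[0,0,0]],"dr":[[0,0,0],[0,0,0],[0,0,0]],"claw":[0.1,0.1,0.1]}' 50
python3 -c "
from h import *
go(.4975,.3208,.185,74.87);print(arm.observe()['ft_torque'])"
```

```text
clock: 19.05
position: [0.4972, 0.3206, 0.2093]
ee_rot: [-0.414, -3.114, 0.001]
force: [-0.5, 0.4, -6.0]
width: 0.194
gripper_force: 50.0
clock: 19.35
position: [0.4972, 0.3206, 0.2064]
ee_rot: [-0.414, -3.114, 0.0]
force: [-0.0, -0.2, -5.9]
width: 0.194
gripper_force: 50.0
t 19.35 pos [0.4972 0.3206 0.2064] yaw 74.85 tilt [-3.e-04 -2.e-04 -1.e+00] F [-0.  -0.2 -5.9] w 0.194
slide total [-0.0007  0.0008  0.0713] dr about z total -0.003
[ 0.00208855 -0.01136938 -0.02527684]
```

```bash

python3 -m pendant '{"slide":[[0,0,0.008],[0,0,0.008],[0,0,0.008],[0,0,0]],"dr":[[0,0,0],[0,0,0],[0,0,0],[0,0,0]],"claw":[0.1,0.1,0.1,0.1]}' 50
python3 -m pendant '{"slide":[[0,0,0.008],[0,0,0.008],[0,0,0.008],[0,0,0]],"dr":[[0,0,0],[0,0,0],[0,0,0],[0,0,0]],"claw":[0.1,0.1,0.1,0.1]}' 50
python3 -c "
from h import *
go(.4975,.3208,.185,74.87);print(arm.observe()['ft_torque'])"
```

```text
clock: 19.75
position: [0.4971, 0.3205, 0.1989]
ee_rot: [-0.414, -3.114, 0.001]
force: [-0.3, 0.1, -5.8]
width: 0.194
gripper_force: 50.0
clock: 20.15
position: [0.4971, 0.3205, 0.1918]
ee_rot: [-0.414, -3.114, 0.001]
force: [0.5, 0.4, -6.0]
width: 0.194
gripper_force: 50.0
t 20.15 pos [0.4971 0.3205 0.1918] yaw 74.84 tilt [-6.e-04 -4.e-04 -1.e+00] F [ 0.5  0.4 -6. ] w 0.194
slide total [-0.001   0.0012  0.0226] dr about z total -0.004
[-0.04344124 -0.0678679   0.01065815]
```

```bash

python3 -m pendant '{"slide":[[0,0,0.006],[0,0,0.005],[0,0,0.004],[0,0,0.003],[0,0,0]],"dr":[[0,0,0],[0,0,0],[0,0,0],[0,0,0],[0,0,0]],"claw":[0.1,0.1,0.1,0.1,0.1]}' 50
python3 -m pendant '{"slide":[[0,0,0.002],[0,0,0.002],[0,0,0]],"dr":[[0,0,0],[0,0,0],[0,0,0]],"claw":[0.1,0.1,0.1]}' 50
```

```text
clock: 20.65
position: [0.4973, 0.3207, 0.1867]
ee_rot: [-0.414, -3.114, 0.0]
force: [-0.3, -0.1, -7.3]
width: 0.192
gripper_force: 50.0
clock: 20.95
position: [0.4973, 0.3207, 0.1856]
ee_rot: [-0.414, -3.114, 0.0]
force: [0.2, 0.3, -6.3]
width: 0.194
gripper_force: 50.0
```

```bash

python3 -m pendant '{"slide":[[0,0,0.002],[0,0,0],[0,0,0]],"dr":[[0,0,0],[0,0,0],[0,0,0]],"claw":[0.1,0.1,0.1]}' 50
python3 -m pendant '{"slide":[[0,0,0.002],[0,0,0],[0,0,0]],"dr":[[0,0,0],[0,0,0],[0,0,0]],"claw":[0.1,0.1,0.1]}' 50
```

```text
clock: 21.25
position: [0.4974, 0.3207, 0.1853]
ee_rot: [0.414, 3.114, 0.0]
force: [-1.4, -0.8, -2.0]
width: 0.196
gripper_force: 50.0
clock: 21.55
position: [0.4974, 0.3208, 0.1853]
ee_rot: [0.414, 3.114, 0.001]
force: [-3.0, -2.5, 5.6]
width: 0.193
gripper_force: 50.0
```

Home: the TCP stopped at 0.1853, 70 mm above its height at the pick. I release and rise.

```bash

python3 -m pendant '{"slide":[[0,0,-0.003],[0,0,0],[0,0,0],[0,0,0],[0,0,0],[0,0,0]],"dr":[[0,0,0],[0,0,0],[0,0,0],[0,0,0],[0,0,0],[0,0,0]],"claw":[0.25,0.6,0.6,0.6,0.6,0.6]}' 20
python3 -m pendant '{"slide":[[0,0,-0.03],[0,0,-0.06],[0,0,-0.1],[0,0,-0.1],[0,0,-0.06],[0,0,-0.03],[0,0,0]],"dr":[[0,0,0],[0,0,0],[0,0,0],[0,0,0],[0,0,0],[0,0,0],[0,0,0]],"claw":[0.6,0.6,0.6,0.6,0.6,0.6,0.6]}' 20
python3 - <<'E'
from h import *
ds=np.array([.1,-.7]);dt=np.array([.5,-.1])
print(tri(np.array([441.6,181.6])+ds,np.array([164,242.3])+dt))
for z in(.08,.09,.1): print(z,plane("top",np.array([164,242.3])+dt,z)[:2],plane("scene",np.array([441.6,181.6])+ds,z)[:2])
s=arm.get_image("scene")
for c,q in blobs(s,"red"): print(c,q)
u=np.array([np.cos(-.264),np.sin(-.264),0]);print("stripe exp",proj("scene",np.array([.4974,.3208,.084])+u*.086))
go(.3955,.4,.32)
E
```

```text
clock: 22.15
position: [0.4974, 0.3207, 0.1853]
ee_rot: [-0.414, -3.114, -0.0]
force: [0.3, 1.4, -0.0]
width: 0.588
gripper_force: 0.0
clock: 22.85
position: [0.4978, 0.321, 0.3007]
ee_rot: [0.414, 3.112, 0.003]
force: [-1.5, 0.9, -0.0]
width: 0.601
gripper_force: 0.0
(array([0.39474287, 0.40011835, 0.08164648]), np.float64(0.0003496508531194076))
0.08 [0.39489665 0.40045581] [0.39338348 0.40087034]
0.09 [0.39389877 0.39729309] [0.40141211 0.39742537]
0.1 [0.39290089 0.39413037] [0.40944074 0.39398039]
[319.2 143. ] [315 139   9   9  68]
[212.5 224. ] [209 220   8   9  55]
[415.  227.1] [407 222  16  10  60]
stripe exp [414.90083158 227.94233675]
t 22.9 pos [0.4973 0.3207 0.2994] yaw 74.85 tilt [ 3.e-04  3.e-04 -1.e+00] F [-1.1  0.4 -0.6] w 0.603
slide total [ 0.3967  0.1665 -0.0688] dr about z total 0.0
```

The stripe is at (415,227), where a seated cup should show it. Next is the button.

```bash

python3 -m pendant '{"slide":[[0.05,0.021,0],[0.08,0.033,0],[0.09,0.038,0],[0.09,0.038,0],[0.06,0.025,0],[0.028,0.012,0],[0,0,0],[0,0,0]],"dr":[[0,0,0],[0,0,0],[0,0,0],[0,0,0],[0,0,0],[0,0,0],[0,0,0],[0,0,0]],"claw":[0,0,0,0,0,0,0,0]}' 20
python3 -m pendant '{"slide":[[0,0,0.08],[0,0,0.12],[0,0,0.12],[0,0,0.12],[0,0,0.1],[0,0,0.06],[0,0,0.03],[0,0,0],[0,0,0]],"dr":[[0,0,0],[0,0,0],[0,0,0],[0,0,0],[0,0,0],[0,0,0],[0,0,0],[0,0,0],[0,0,0]],"claw":[0,0,0,0,0,0,0,0,0]}' 20
python3 - <<'E'
from h import *
go(.395,.4,.09)
s=arm.get_image("scene");t=arm.get_image("top")
g=cv2.resize(np.hstack([s[140:240,380:480],t[200:300,120:220]]),None,fx=4,fy=4,interpolation=2);cv2.imwrite("pics/btn.png",g[:,:,::-1])
E
```

```text
clock: 23.7
position: [0.3956, 0.3996, 0.2989]
ee_rot: [0.415, 3.114, -0.002]
force: [0.6, -0.3, -0.3]
width: 0.007
gripper_force: 0.0
clock: 24.6
position: [0.3961, 0.4003, 0.1111]
ee_rot: [0.416, 3.113, 0.001]
force: [-0.0, 0.7, -0.2]
width: 0.007
gripper_force: 0.0
t 24.6 pos [0.3961 0.4003 0.1111] yaw 74.79 tilt [ 9.e-04  7.e-04 -1.e+00] F [-0.   0.7 -0.2] w 0.007
slide total [ 0.0032 -0.002   0.0704] dr about z total 0.0
```

View pics/btn.png

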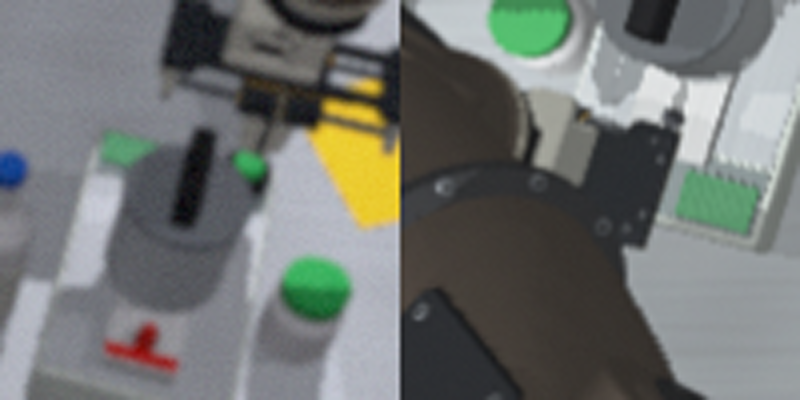

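The red peg's tip pokes up through the seated foot plate, and the closed fingers are over the green button (scene ~(442,181)). I press down in steps.

```bash

python3 -m pendant '{"slide":[[0.003,-0.002,0.03],[0,0,0.02],[0,0,0.012],[0,0,0.006],[0,0,0],[0,0,0]],"dr":[[0,0,0],[0,0,0],[0,0,0],[0,0,0],[0,0,0],[0,0,0]],"claw":[0,0,0,0,0,0]}' 20
python3 -m pendant '{"slide":[[0,0,0.006],[0,0,0.006],[0,0,0]],"dr":[[0,0,0],[0,0,0],[0,0,0]],"claw":[0,0,0]}' 20
python3 -m pendant '{"slide":[[0,0,0.005],[0,0,0],[0,0,0]],"dr":[[0,0,0],[0,0,0],[0,0,0]],"claw":[0,0,0]}' 20
```

```text
clock: 25.3
position: [0.394, 0.3998, 0.09]
ee_rot: [-0.414, -3.114, 0.001]
force: [-2.0, -1.6, 2.6]
width: 0.003
gripper_force: 1.1
clock: 25.6
position: [0.3942, 0.4, 0.0864]
ee_rot: [0.414, 3.114, 0.0]
force: [-2.0, -1.3, 5.2]
width: 0.006
gripper_force: 2.4
clock: 25.9
position: [0.3943, 0.4, 0.0861]
ee_rot: [0.414, 3.114, 0.001]
force: [-5.0, -5.0, 18.0]
width: 0.005
gripper_force: 8.9
```

```bash

python3 -m pendant '{"slide":[[0,0,0.002],[0,0,0],[0,0,-0.01],[0,0,-0.03],[0,0,-0.1],[0,0,-0.13],[0,0,-0.13],[0,0,-0.1],[0,0,-0.05],[0,0,0]],"dr":[[0,0,0],[0,0,0],[0,0,0],[0,0,0],[0,0,0],[0,0,0],[0,0,0],[0,0,0],[0,0,0],[0,0,0]],"claw":[0,0,0,0,0,0,0,0,0,0]}' 20
python3 - <<'E'
from h import *
go(.395,.4,.09)
s=arm.get_image("scene")
cv2.imwrite("pics/fin.png",cv2.resize(s[120:270,180:480],(800,400),interpolation=2)[:,:,::-1])
for c in("red","green","blue","orange"):
    print(c,[tuple(x) for x,q in blobs(s,c,20) if 180<x[0]<480 and x[1]<270])
E
```

```text
clock: 26.9
position: [0.3952, 0.4011, 0.252]
ee_rot: [0.414, 3.111, 0.007]
force: [0.7, 0.7, -0.6]
width: 0.003
gripper_force: 0.0
t 26.9 pos [0.3952 0.4011 0.252 ] yaw 74.84 tilt [ 0.0034  0.0039 -1.    ] F [ 0.7  0.7 -0.6] w 0.003
slide total [ 0.0009 -0.0061  0.5398] dr about z total 0.0
red [(np.float64(319.3), np.float64(143.1)), (np.float64(212.5), np.float64(223.9)), (np.float64(415.1), np.float64(227.1))]
green [(np.float64(410.5), np.float64(176.9)), (np.float64(442.0), np.float64(181.3)), (np.float64(458.5), np.float64(211.7))]
blue [(np.float64(280.6), np.float64(7.2)), (np.float64(436.8), np.float64(37.0)), (np.float64(188.7), np.float64(43.6)), (np.float64(381.8), np.float64(182.0)), (np.float64(310.1), np.float64(203.0))]
orange [(np.float64(317.3), np.float64(224.0)), (np.float64(216.8), np.float64(235.4))]
```

View pics/fin.png

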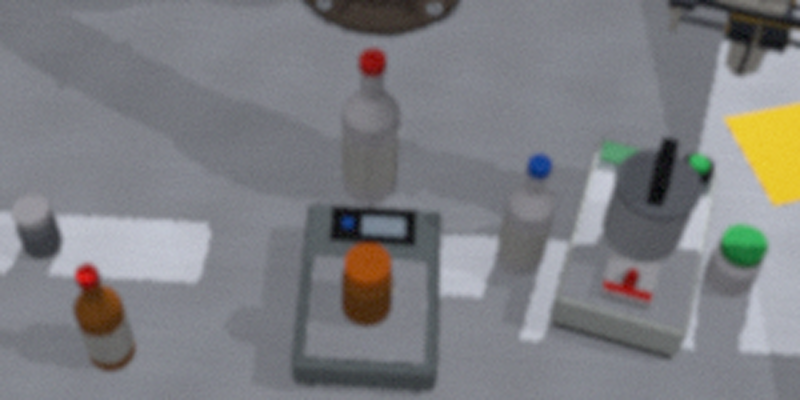

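The final view shows the jar upright mid-pan (317,224), the cup seated with its red stripe at (415,227), the button released at (442,181), and the bystanders unmoved.

```bash
python3 -c "
from cell import arm
print(arm.sign_off())"
```

```text
the job is handed in; nothing more can be done
None
```

I handed the job in at about 27 s on the robot's clock: the jar stands upright mid-pan, the cup is fully home on the pegs red end to red peg, the start button bottomed out at about 5 mm and was released afterwards, and the last picture shows the other bottles, tubs and jars where they stood.

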